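Set the lift of an etching press roller with its red pressure screw

ROBOT

A 6-joint arm with a two-finger parallel gripper is mounted at the origin on the work surface. World frame = base frame: x ahead of the robot, y to its left, z up, the work surface at z = 0. Lengths are in mm, angles in rad, forces in N, time in s.
With the tool pointing down it reaches from about 350 to 775 mm from the base axis. Payload 7.3 kg.
Tool frame: the origin (TCP) lies at the very end of the fingers, on their centre line; the grasp point (between the pads) lies 19 mm behind it (bot.grip_point_offset is the distance from the TCP to the grasp point, in mm); z points along the fingers, y is the line along which they close (so a half turn about z gives the same grasp; the last joint's range is limited). The gripper opens to 92 mm and grips with 3 to 60 N. Pads are 19 mm wide; open, the fingers measure 130 mm over their backs; the gripper's body (75 mm by 190 mm) begins 47 mm behind the grasp point.
Start: joints at [-1.475, 0.342, 1.524, -0, 1.275, -0.146], TCP at [125.733, -509.741, 226.741] pointing down, gripper open.
Joint ranges: [-2.53, 2.53], [-0.77, 2.02], [0.04, 2.7], [-1, 4.14], [0.28, 2.66], [-3.11, 3.11]. Speed limits (rad/s): [2.57, 2.57, 3.14, 3.14, 3.14, 3.14].

INTERFACE

Orientations are given as [roll, pitch, yaw] about the fixed x, y, z axes, in that order (R = Rz(yaw) Ry(pitch) Rx(roll)).
In Python, from plant import bot gives the robot as it stands. The module is installed in compiled form; this text tells all that it offers.
- The arm moves only by the shell command python3 -m jog 'ROWS' [OPENING]. ROWS is JSON, a list of rows, each a list of 6 numbers: the shift along the tool's x, y, z in mm, then the turn, a rotation vector about the tool's x, y, z in rad. In form: [[dx, dy, dz, rx, ry, rz], ...]. A call has 1 to 12 rows; each row shifts and turns the commanded pose from where the row before left it, along the tool's axes as they then stand; what a row does not reach is not made up. A row lasts 1/10 s, in which the tool goes at most 50 mm and 8.59 degrees, less where a joint would pass 70% of its speed; a pose out of reach is approached as far as the arm can. A call with a gripper value outside its range is refused whole. OPENING is the opening in per cent of the stroke, from 0 (shut) to 100 (fully open), set as the call begins (- or left out, the last holds). The fingers move at their own pace and stop on an object; the grip force is fixed at half the most. Time passes only in rows, so rows that do not move let the fingers close. It gives the time, the measured TCP pose, the force, the opening and the grip force at its end, in the units of the state.
- bot.get_obs(): the state, without advancing time (a new reading comes with each control period).
- bot.capture(name): name is "scene" or "side" or "wrist"; returns the picture (400x640x3 uint8, red, green, blue); there is no depth.
- bot.camera_model(name): a dict with "fx", "fy", "cx", "cy" (pixels), "position" and "orientation" of the camera in the world; the wrist camera has in their place "T_tool_cam" (4x4, takes a point from camera to tool coordinates, whose origin is the TCP and whose axes are the flange's). Camera axes: x right, y down, z forward; pixel columns grow to the right and rows downward; lengths in mm; the calibration is good to about 2 mm. A picture is of the moment at which its call begins: read the wrist's pose just before it. camera_model takes no time and is no camera call.
- bot.close_job(): hands the job in; it is judged then, once.
Trained networks look in the newest picture that a camera, given by its name, has taken for a name from the list of things; names that differ only in an ending like _2 or _b are one class to them, and where a whole thing is asked for, a point or a joint stands for the part that bears it (a point fixed in the world has none). Each returns a list of dicts, best first, with "p" (0 to 1); they miss things now and then, are a little off and sometimes report something else, mostly with a low value. They report only what shows in the picture. A call takes as long as a camera call.
- bot.outline_of(target, camera): "mask" (400x640 bool, what is visible of it) and "pixel" ([column, row] in pixels, amid what is visible of it).
The state is a dict: "time": time; "joint_positions": joint angles; "dq": joint speeds; "tau": joint torques, N m; "tool_pos": TCP position; "tcp_rot": TCP orientation; "contact_force": force on the tool from outside, world axes, zero at the start; "moment": the same for the moment, N m; "grip_width": finger opening in mm; "finger_force": force on a finger pad.
Only numpy, scipy, OpenCV 4.12 (cv2) and the standard library are available. Lean on these libraries where they do the work, as an engineer would, in place of code of your own. Each camera call takes 0.05 s, during which the arm holds its last target. There are 200 camera calls.

TASK

On the little etching press, turn the red pressure screw clockwise (seen from above) until it seats on the roller's bearing block, then back it off a quarter turn so that the roller has its running lift. Finish while still gripping the red knob at that setting, because its lock nut is slack and I shall nip it up while you hold. Leave the black screw and everything else on the table as they are.

Things in the scene. Friction and masses are not known exactly. Their poses are not given: they have to be found in the camera images.
- red_grip (a point): centre of the red knob to turn: round, ribbed, 40 mm across, grippable 12 mm above and below this point, top 16 mm above it, on a vertical screw about 0.24 m above the table. Flat iron post cap 37 mm below it; a brass lock nut 27 mm across between. Nothing at its height within 60 mm. It rides with the screw; its x, y axes turn with the knob, whose white index line points along -x; z up
- red_screw (a joint): turn of the red screw, rad; grows clockwise seen from above (screwing down), right-hand, 6 mm per turn. It turns with about 0.06 N m and stays where it is left, until the foot meets the bearing block and it stops dead. The zero is arbitrary and the value at which it seats is not given: it must be felt, some 0.7 to 2.6 rad clockwise of the start
- red_foot: the red pressure screw with its knob and, at its lower end, the steel swivel foot (24 mm disc) that is seen in the window of the post, above the roller's brass bearing block; origin at the centre of the foot's underside; it moves up and down with the screw, its axes do not turn
- black_screw (a joint): turn of the other pressure screw (black knob, same size, on the other post, 280 mm from the red one, on the star-wheel side), rad, clockwise from above; already set, not to be turned
- press: etching press, fixed to the table: two dark green iron posts 280 mm apart and 200 mm high; between them a flat bed (440 x 200 mm, top 84 mm above the table) and a steel roller. Origin on the table below the roller's middle; y along the roller towards the red screw (red axis at x 0, y 0.14 m, black at y -0.14 m), x along the bed, z up
- spanner: loose steel spanner, 150 mm long, lying on the near end of the press bed; origin under its middle, x along it. To be left alone
- ink_tin: loose tin of printing ink with a blue label, 66 mm across, 55 mm high, standing about 100 mm from the foot of the red post; origin at the centre of its underside. To be left alone
- ink_jar: loose ink jar with a black lid, 56 mm across, 75 mm high; origin at the centre of its underside. To be left alone
- brayer: loose black rubber ink roller with a wooden handle, about 190 mm long, 50 mm high, on the glass slab; origin below the wire frame. To be left alone
- loupe: loose black magnifier, 42 mm across, 34 mm high, on the drawing board; origin at the centre of its underside. To be left alone
- spectacles: loose brown spectacles, 110 mm wide, 130 mm long, 45 mm high, on the drawing board; origin below the bridge. To be left alone
- pencil_box: loose yellow flat pencil carton, 55 x 185 x 18 mm, on the drawing board; origin at the centre of its underside. To be left alone
- black_mark (a point): end of the white index line on the rim of the black knob, 20 mm from its axis; turns with the black screw
- roller: the steel top roller with its brass bearing blocks and four-spoked star wheel (on the side of the black screw); does not move in this job; origin at the press's origin

How it is judged:
By the outcome, as a careful person would: the job done as asked, in the order asked, and still so for the second after the job is handed in, while the arm keeps its last pose, push and grip.
It also fails if it takes over 58 s, if anything falls off the work surface, if the arm or the gripper's body presses on something with over 40 N, if the wrist force passes 120 N, or if a joint passes its speed limit or range.

## Working session

There is one attempt and no reset: what is moved stays moved. The work goes in short steps, Python scripts to look and compute and a shell command to move; the robot and the scene stay as the last step left them, time stands still between calls to the robot, and variables do not carry over. Pictures are saved under pics/ and viewed, at most 10 in all, crops included, and the job is handed in when it is done.

```bash
mkdir -p pics; cat > h.py <<'E'
import numpy as np,cv2
from scipy.spatial.transform import Rotation as R
from plant import bot
def cam(n,obs=None):
    m=bot.camera_model(n);K=np.array([[m['fx'],0,m['cx']],[0,m['fy'],m['cy']],[0,0,1]])
    if 'T_tool_cam' in m:
        o=obs or bot.get_obs();T=np.eye(4);T[:3,:3]=R.from_euler('xyz',o['tcp_rot']).as_matrix();T[:3,3]=o['tool_pos']
        T=T@np.array(m['T_tool_cam']);return K,T[:3,:3],T[:3,3]
    q=np.array(m['orientation']);r=(R.from_euler('xyz',q) if q.shape==(3,) else R.from_quat(q) if q.shape==(4,) else R.from_matrix(q)).as_matrix()
    return K,r,np.array(m['position'])
def ray(c,px):
    K,r,p=c;d=r@np.linalg.solve(K,[px[0],px[1],1]);return p,d/np.linalg.norm(d)
def atz(c,px,z):
    p,d=ray(c,px);return p+d*(z-p[2])/d[2]
def proj(c,X):
    K,r,p=c;v=K@(r.T@(np.array(X)-p));return v[:2]/v[2]
def tri(rs):
    A=sum(np.eye(3)-np.outer(d,d) for p,d in rs);b=sum((np.eye(3)-np.outer(d,d))@p for p,d in rs);X=np.linalg.solve(A,b)
    return X,[np.linalg.norm(np.cross(X-p,d)) for p,d in rs]
E
python3 - <<'E'
from h import *
print(bot.get_obs())
for n in ['scene','side','wrist']:
    c=cam(n);im=bot.capture(n);cv2.imwrite(f'pics/a_{n}.png',im[:,:,::-1]);print(n,c[2],bot.camera_model(n).get('orientation'))
    for t in ['red_grip','red_foot','black_mark','ink_tin','press']:
        for d in bot.outline_of(t,n)[:2]: 
            ys,xs=np.where(d['mask']);print(t,d['p'],d['pixel'],xs.min(),xs.max(),ys.min(),ys.max())
E
python3 -c "
import cv2,numpy as np
a=cv2.imread('pics/a_scene.png');b=cv2.imread('pics/a_side.png')
" 
```

```text
{'time': 0.0, 'joint_positions': array([-1.47499264e+00,  3.42724898e-01,  1.52501875e+00,  2.53213005e-05,
        1.27538445e+00, -1.46033820e-01]), 'dq': array([ 0.00055834, -0.001378  ,  0.00240041,  0.00020488, -0.00112272,
        0.00011661]), 'tau': array([ 2.65236355e-03, -4.31233764e+01, -2.44222873e+01,  7.19693466e-02,
        5.60268725e-02, -1.19150254e-04]), 'tool_pos': array([ 125.70369993, -509.31407799,  226.0432253 ]), 'tcp_rot': array([-3.14007708e+00, -2.47385439e-04,  2.41829930e-01]), 'contact_force': array([-0.19328896, -0.09377975,  0.12756301]), 'moment': array([0.01672403, 0.01395121, 0.03046423]), 'finger_force': 0.0, 'grip_width': 91.77410302774418}
scene [1537.64886564  -47.49414065  881.23474801] [-2.16613529  0.020243    1.53616668]
red_grip 0.54 [366.5, 198.1] 362 375 190 209
red_foot 0.61 [367.6, 195.5] 362 374 191 208
black_mark 0.67 [273.7, 202.4] 267 280 197 213
ink_tin 0.77 [404.1, 245.1] 391 412 236 259
press 0.83 [325.5, 252.1] 266 377 191 299
side [  76.53288596 1224.94193727 1223.66818264] [-2.25386245 -0.01536823 -2.80658915]
red_grip 0.6 [271.8, 189.2] 266 278 184 211
red_foot 0.59 [271.7, 194.6] 266 277 184 213
black_mark 0.43 [297.3, 146.5] 293 303 141 154
ink_tin 0.97 [264.2, 257.0] 253 273 248 271
wrist [ 206.01315916 -488.83926992  384.90140667] None
```

View pics/a_scene.png

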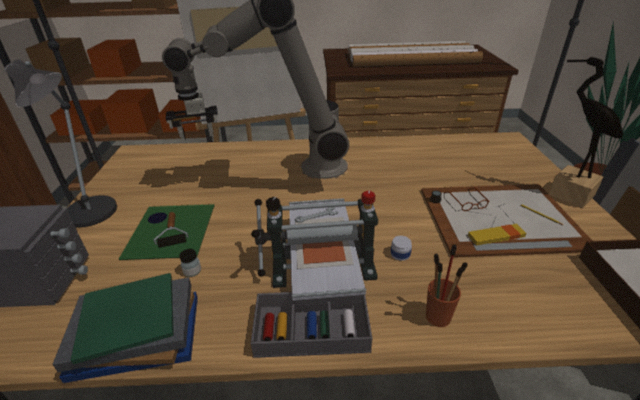

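View pics/a_side.png

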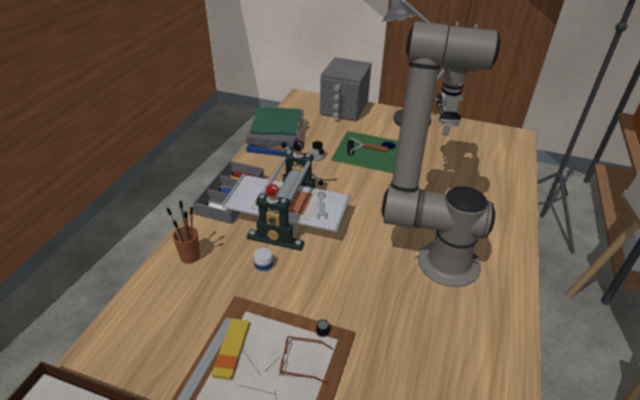

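The scene view shows the red knob at about (368,197) and the black one at (274,203). In the side view red is at (272,189) and black at (298,150). I'll triangulate both.

```bash
python3 - <<'E'
from h import *
ims={n:cv2.imread(f'pics/a_{n}.png').astype(int) for n in('scene','side')}
rs=[];
for n,(u,v) in {'scene':(368,197),'side':(272,189)}.items():
    im=ims[n];b,g,r=im[...,0],im[...,1],im[...,2]
    m=(r>70)&(r>2.5*g)&(r>2.5*b);M=np.zeros_like(m);M[v-14:v+14,u-14:u+14]=1;m&=M
    ys,xs=np.where(m);px=((xs.min()+xs.max())/2,(ys.min()+ys.max())/2);print(n,px,xs.min(),xs.max(),ys.min(),ys.max(),m.sum());rs.append(ray(cam(n),px))
print('red',tri(rs))
print('black',tri([ray(cam('scene'),(273.7,203)),ray(cam('side'),(297.5,149))]))
w=[]
for n,px in(('scene',(400.5,241)),('side',(263,253))): w.append(atz(cam(n),px,55))
print('tin top',w)
E
```

```text
scene (np.float64(368.0), np.float64(197.0)) 362 374 191 203 103
side (np.float64(272.0), np.float64(190.0)) 267 277 185 195 71
red (array([609.29306706, 109.53271881, 240.061366  ]), [np.float64(0.994139190777107), np.float64(0.9941391907771896)])
black (array([ 620.98221464, -164.78893469,  233.99383756]), [np.float64(4.427529573544648), np.float64(4.427529573544584)])
tin top [array([600.86226837, 226.31504087,  55.        ]), array([601.666462 , 222.5627311,  55.       ])]
```

```bash
python3 -m jog '[[0,0,-9,0,0,-0.149],[0,0,-9,0,0,-0.149],[0,0,-9,0,0,-0.149],[0,0,-9,0,0,-0.149],[0,0,-9,0,0,-0.149],[0,0,-9,0,0,-0.149],[0,0,-9,0,0,-0.149],[0,0,-9,0,0,-0.149],[0,0,-9,0,0,-0.149],[0,0,-9,0,0,-0.149],[0,0,-9,0,0,-0.149],[0,0,-9,0,0,-0.149]]' 75
cat > to.py <<'E'
from h import *
import sys
def to(X):
    o=bot.get_obs();r=R.from_euler('xyz',o['tcp_rot'])
    return r.inv().apply(np.array(X)-o['tool_pos'])
if __name__=='__main__': print(to([float(a) for a in sys.argv[1:]]).round(2), bot.get_obs()['joint_positions'].round(3),bot.get_obs()['tcp_rot'])
E
python3 to.py 609 110 340; python3 -c "
from h import *
print(bot.camera_model('wrist'))"
```

```text
time: 2.1
tool_pos: [125.7, -509.7, 335.1]
tcp_rot: [3.142, 0.0, 2.036]
contact_force: [0.4, -0.1, -0.7]
grip_width: 69.1
finger_force: 0.0
[337.07 709.88  -4.91] [-1.475  0.282  1.313  0.     1.546 -1.94 ] [3.14158234e+00 1.13535488e-04 2.03595487e+00]
{'fx': 343.29892567868615, 'fy': 343.29892567868615, 'cx': 321.0738213932651, 'cy': 199.43970182708847, 'T_tool_cam': array([[ 5.83302906e-04, -9.53426223e-01, -3.01625757e-01,
         8.28435211e+01],
       [ 9.99999824e-01,  5.23810366e-04,  2.78120360e-04,
         1.14878767e+00],
       [-1.07172546e-04, -3.01625866e-01,  9.53426361e-01,
        -1.58164106e+02],
       [ 0.00000000e+00,  0.00000000e+00,  0.00000000e+00,
         1.00000000e+00]])}
```

```bash
python3 -m jog '[[17,35.5,0,0,0,0],[17,35.5,0,0,0,0],[17,35.5,0,0,0,0],[17,35.5,0,0,0,0],[17,35.5,0,0,0,0],[17,35.5,0,0,0,0],[17,35.5,0,0,0,0],[17,35.5,0,0,0,0],[17,35.5,0,0,0,0],[17,35.5,0,0,0,0]]'
python3 -m jog '[[17,35.5,0,0,0,0],[17,35.5,0,0,0,0],[17,35.5,0,0,0,0],[17,35.5,0,0,0,0],[17,35.5,0,0,0,0],[17,35.5,0,0,0,0],[17,35.5,0,0,0,0],[17,35.5,0,0,0,0],[17,35.5,0,0,0,0],[14,35,-5,0,0,0],[0,0,0,0,0,0],[0,0,0,0,0,0]]'
python3 - <<'E'
from h import *
from to import to
c=cam('wrist');im=bot.capture('wrist');cv2.imwrite('pics/w1.png',im[:,:,::-1])
for t in('red_grip','red_foot'):
  for d in bot.outline_of(t,'wrist')[:2]:
    ys,xs=np.where(d['mask']);print(t,d['p'],d['pixel'],xs.min(),xs.max(),ys.min(),ys.max())
i=im.astype(int);m=((i[...,0]>60)&(i[...,0]>2.2*i[...,1])&(i[...,0]>2.2*i[...,2])).astype(np.uint8)
n,l,s,ce=cv2.connectedComponentsWithStats(m)
k=1+s[1:,4].argmax();print(s[k],ce[k])
print('expected',proj(c,[609,110,240]),proj(c,[609,110,256]),atz(c,ce[k],250))
E
```

```text
time: 3.1
tool_pos: [369.4, -198.6, 334.9]
tcp_rot: [3.141, 0.001, 2.03]
contact_force: [1.2, -1.0, -0.2]
grip_width: 68.9
finger_force: 0.0
time: 4.3
tool_pos: [612.6, 107.2, 338.8]
tcp_rot: [-3.14, -0.0, 2.031]
contact_force: [-0.4, 0.3, 0.6]
grip_width: 68.7
finger_force: 0.0
red_grip 0.71 [324.6, 197.7] 294 345 171 226
red_foot 0.75 [322.1, 199.2] 293 345 171 226
[ 294  171   53   56 1924] [320.29209979 198.79781705]
expected [317.19947755 196.39938245] [316.93757552 202.7479829 ] [610.6785914 112.1444722 250.       ]
```

View pics/w1.png

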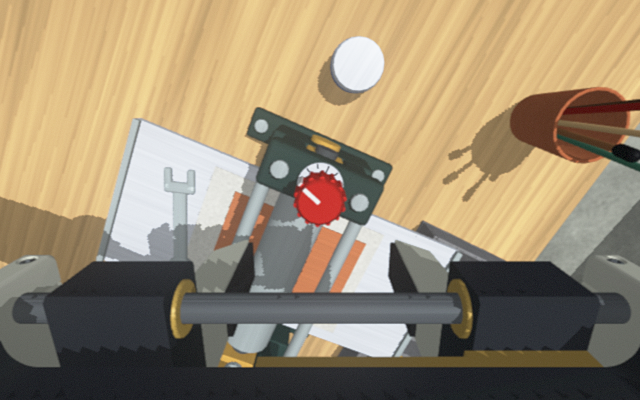

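The wrist view shows the red knob at (320,199) with its index line pointing up-left and a ticked dial behind it. It lies within 3 mm of the triangulated point. Next I'll move over it and look from closer.

```bash
python3 to.py 610.4 111.2 265
```

```text
[ 5.53  0.95 74.99] [ 0.048  0.481  1.004 -0.     1.657 -0.41 ] [-3.14146748e+00  3.19760713e-04  2.02875804e+00]
```

```bash
python3 -m jog '[[1.5,0.3,20,0,0,0],[1.5,0.3,20,0,0,0],[1.5,0.3,20,0,0,0],[1,0,15,0,0,0],[0,0,0,0,0,0],[0,0,0,0,0,0],[0,0,0,0,0,0]]'
python3 - <<'E'
from h import *
from to import to
c=cam('wrist');o=bot.get_obs();im=bot.capture('wrist');cv2.imwrite('pics/w2.png',im[:,:,::-1])
i=im.astype(int);m=((i[...,0]>60)&(i[...,0]>2.2*i[...,1])&(i[...,0]>2.2*i[...,2])).astype(np.uint8)
n,l,s,ce=cv2.connectedComponentsWithStats(m)
k=1+s[1:,4].argmax();x,y,w,h,_=s[k];print(s[k],ce[k])
P=atz(c,ce[k],248);print(o['tool_pos'],P,to(P))
for z in(256,240): print(z,proj(c,[610.4,111.2,z]))
# finger silhouettes: predicted pixel of TCP axis
print(proj(c,o['tool_pos']))
E
```

```text
time: 5.15
tool_pos: [611.3, 111.6, 266.3]
tcp_rot: [3.139, 0.001, 2.029]
contact_force: [0.6, -0.1, 1.2]
grip_width: 68.9
finger_force: 0.0
[ 283  205   71   77 3693] [318.41808828 243.25940969]
[611.26389127 111.57902703 266.26276254] [610.51555807 112.55044913 248.        ] [ 1.11054332 -0.35436184 18.17336441]
256 [317.04980823 251.50290209]
240 [317.29213686 239.27004058]
[318.71305913 260.53994662]
```

View pics/w2.png

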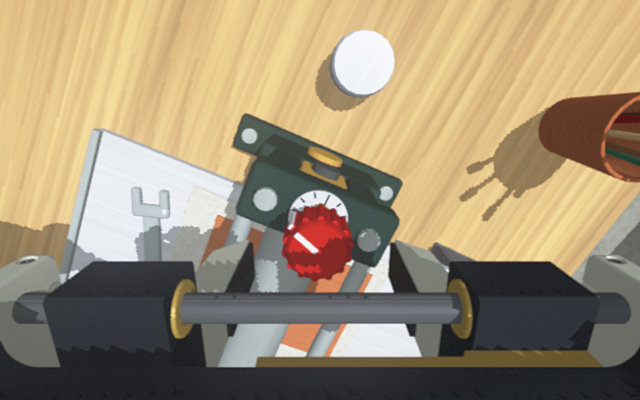

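The knob is at (318,243), centred between the fingers to within about 1 mm. Next I'll descend and grip.

```bash
python3 -m jog '[[1,-0.3,10,0,0,0],[0,0,10,0,0,0],[0,0,10,0,0,0],[0,0,10,0,0,0],[0,0,4,0,0,0],[0,0,0,0,0,0],[0,0,0,0,0,0]]'
python3 -m jog '[[0,0,0,0,0,0],[0,0,0,0,0,0],[0,0,0,0,0,0],[0,0,0,0,0,0],[0,0,0,0,0,0],[0,0,0,0,0,0],[0,0,0,0,0,0],[0,0,0,0,0,0]]' 0
python3 - <<'E'
from h import *
o=bot.get_obs();print(o);im=bot.capture('wrist');cv2.imwrite('pics/w3.png',im[:,:,::-1])
E
```

```text
time: 5.9
tool_pos: [610.3, 112.8, 220.9]
tcp_rot: [3.141, 0.0, 2.03]
contact_force: [0.1, -0.2, -0.4]
grip_width: 68.8
finger_force: 0.0
time: 6.7
tool_pos: [609.8, 112.6, 220.9]
tcp_rot: [-3.141, 0.0, 2.03]
contact_force: [-4.6, -2.8, 4.0]
grip_width: 39.7
finger_force: 30.0
{'time': 6.7, 'joint_positions': array([ 5.92896217e-02,  5.23857656e-01,  1.25033210e+00, -5.02783094e-04,
        1.36805938e+00, -3.99517725e-01]), 'dq': array([-3.58440914e-04, -1.27134098e-03, -1.47690127e-03,  4.08253140e-05,
        1.00906804e-03,  3.52916107e-04]), 'tau': array([ 8.41234569e-01, -5.05589318e+01, -2.59297961e+01,  6.99369907e-01,
       -1.52661782e+00, -1.89505855e-02]), 'tool_pos': array([609.78807234, 112.57408126, 220.91723435]), 'tcp_rot': array([-3.14079631e+00,  1.98275712e-04,  2.02970515e+00]), 'contact_force': array([-4.58103141, -2.75218149,  3.98946365]), 'moment': array([-0.40558114,  0.81957928, -0.06797009]), 'finger_force': 30.000629425048828, 'grip_width': 39.7065882149222}
```

View pics/w3.png

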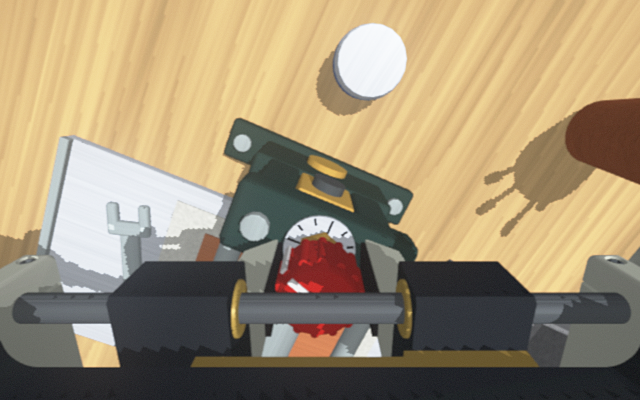

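The wrist view shows the fingers closed on the knob at 39.7 mm with 30 N. Next I'll turn it clockwise (+rz) and follow the thread down.

```bash
cat > st.py <<'E'
from h import *
o=bot.get_obs();print(round(o['time'],2),'yaw %.4f'%o['tcp_rot'][2],'F',o['contact_force'].round(1),'M',o['moment'].round(3),'w %.2f'%o['grip_width'],o['tool_pos'].round(2),'tau6 %.3f j6 %.3f'%(o['tau'][5],o['joint_positions'][5]))
E
python3 -m jog '[[0,-0.3,0.1,0,0,0.1],[0,0,0.1,0,0,0.1],[0,0,0.1,0,0,0.1],[0,0,0.1,0,0,0.1],[0,0,0.1,0,0,0.1]]' >/dev/null; python3 st.py
python3 -m jog '[[0,0,0.05,0,0,0.05],[0,0,0.05,0,0,0.05]]' >/dev/null; python3 st.py
```

```text
7.25 yaw 1.5258 F [ 2.1 -1.3  1. ] M [-0.317 -0.584  0.092] w 39.30 [611.16 112.72 220.48] tau6 -1.254 j6 0.104
7.45 yaw 1.4277 F [ 2.5 -0.8  0.8] M [-0.347 -0.761  0.001] w 39.64 [611.48 112.62 220.4 ] tau6 -0.558 j6 0.202
```

```bash
echo "import sys; sys.exit(abs(o['moment'][2])>0.2)" >> st.py
python3 -m jog '[[0,0,0.05,0,0,0.05],[0,0,0.05,0,0,0.05]]' >/dev/null; python3 st.py &&
python3 -m jog '[[0,0,0.05,0,0,0.05],[0,0,0.05,0,0,0.05]]' >/dev/null; python3 st.py &&
python3 -m jog '[[0,0,0.05,0,0,0.05],[0,0,0.05,0,0,0.05]]' >/dev/null && python3 st.py &&
python3 -m jog '[[0,0,0.05,0,0,0.05],[0,0,0.05,0,0,0.05]]' >/dev/null && python3 st.py
```

```text
7.65 yaw 1.3277 F [ 2.3 -1.3  0.8] M [-0.428 -0.894  0.086] w 39.31 [611.77 112.48 220.33] tau6 -0.586 j6 0.302
7.65 yaw 1.3277 F [ 2.3 -1.3  0.8] M [-0.428 -0.894  0.086] w 39.31 [611.77 112.48 220.33] tau6 -0.586 j6 0.302False
False
```

```bash
sed -i 's/sys.exit(\(.*\))$/sys.exit(int(\1))/' st.py
python3 -m jog '[[0,0,0.05,0,0,0.05],[0,0,0.05,0,0,0.05]]' >/dev/null && python3 st.py &&
python3 -m jog '[[0,0,0.05,0,0,0.05],[0,0,0.05,0,0,0.05]]' >/dev/null && python3 st.py &&
python3 -m jog '[[0,0,0.05,0,0,0.05],[0,0,0.05,0,0,0.05]]' >/dev/null && python3 st.py &&
python3 -m jog '[[0,0,0.05,0,0,0.05],[0,0,0.05,0,0,0.05]]' >/dev/null && python3 st.py
```

```text
7.85 yaw 1.2276 F [ 4.  -2.2 -0.9] M [-0.574 -1.107  0.126] w 39.48 [612.03 112.33 220.23] tau6 -0.581 j6 0.402
8.05 yaw 1.1276 F [ 5.7 -3.4 -0.5] M [-0.73  -1.319  0.079] w 39.48 [612.3  112.09 220.15] tau6 -0.577 j6 0.502
8.25 yaw 1.0274 F [ 5.5 -3.4 -0.2] M [-0.868 -1.391  0.081] w 39.41 [612.51 111.89 220.06] tau6 -0.573 j6 0.602
8.45 yaw 0.9274 F [ 6.7 -5.3 -0.3] M [-1.102 -1.485  0.073] w 39.74 [612.72 111.62 219.96] tau6 -0.569 j6 0.702
```

```bash

python3 -m jog '[[0,0.3,0.05,0,0,0.05],[0,0.3,0.05,0,0,0.05]]' >/dev/null && python3 st.py &&
python3 -m jog '[[0,0.1,0.05,0,0,0.05],[0,0.1,0.05,0,0,0.05]]' >/dev/null && python3 st.py &&
python3 -m jog '[[0,0,0.05,0,0,0.05],[0,0,0.05,0,0,0.05]]' >/dev/null && python3 st.py &&
python3 -m jog '[[0,0,0.05,0,0,0.05],[0,0,0.05,0,0,0.05]]' >/dev/null && python3 st.py
```

```text
8.65 yaw 0.8274 F [ 4.8 -4.  -0.5] M [-1.06  -1.243  0.112] w 39.20 [613.01 111.26 219.85] tau6 -0.570 j6 0.801
8.85 yaw 0.7274 F [ 5.2 -4.6 -0.6] M [-1.238 -1.273  0.134] w 39.20 [613.2  110.91 219.77] tau6 -0.570 j6 0.901
9.05 yaw 0.6272 F [ 6.7 -5.2 -0.4] M [-1.44  -1.397  0.092] w 39.47 [613.31 110.63 219.68] tau6 -0.569 j6 1.001
9.25 yaw 0.5271 F [ 6.4 -5.8 -1.9] M [-1.672 -1.456  0.121] w 39.25 [613.37 110.31 219.58] tau6 -0.567 j6 1.101
```

The tool axis sits about 3 mm from the knob axis, along tool x. I'll orbit with it, adding +0.15 mm in y per 0.05 rad, and relieve the side force.

```bash

python3 -m jog '[[0.2,0.7,0.05,0,0,0.05],[0.2,0.7,0.05,0,0,0.05]]' >/dev/null && python3 st.py &&
python3 -m jog '[[0,0.15,0.05,0,0,0.05],[0,0.15,0.05,0,0,0.05]]' >/dev/null && python3 st.py &&
python3 -m jog '[[0,0.15,0.05,0,0,0.05],[0,0.15,0.05,0,0,0.05]]' >/dev/null && python3 st.py &&
python3 -m jog '[[0,0.15,0.05,0,0,0.05],[0,0.15,0.05,0,0,0.05]]' >/dev/null && python3 st.py
```

```text
9.45 yaw 0.4272 F [ 3.8 -4.1  0.7] M [-1.178 -0.819  0.089] w 39.16 [613.84 109.74 219.45] tau6 -0.568 j6 1.199
9.65 yaw 0.3273 F [ 3.3 -6.   0.9] M [-1.38  -0.806  0.066] w 39.14 [613.84 109.39 219.38] tau6 -0.576 j6 1.299
9.85 yaw 0.2272 F [ 4.3 -5.6  0.5] M [-1.449 -0.733  0.057] w 39.49 [613.85 109.01 219.29] tau6 -0.576 j6 1.399
10.05 yaw 0.1284 F [ 3.4 -3.8  3.5] M [-0.865 -0.753  0.85 ] w 39.41 [613.9  108.88 219.32] tau6 0.231 j6 1.497
```

Mz jumped to 0.85 N m at about 1.9 rad. One small row will confirm whether it is the seat.

```bash

python3 -m jog '[[0,0,0,0,0,0.02]]' >/dev/null ; python3 st.py; python3 -m jog '[[0,0,0,0,0,0]]' >/dev/null ; python3 st.py
python3 -m jog '[[0,0,0,0,0,-0.02],[0,0,0,0,0,0]]' >/dev/null ; python3 st.py
python3 -m jog '[[0,0,0,0,0,-0.02],[0,0,0,0,0,0]]' >/dev/null ; python3 st.py
python3 -m jog '[[0,0,0,0,0,-0.02],[0,0,0,0,0,0]]' >/dev/null ; python3 st.py
```

```text
10.15 yaw 0.1092 F [ 3.7 -4.6  2. ] M [-0.965 -0.841  0.855] w 39.54 [614.12 109.15 219.43] tau6 0.882 j6 1.517
10.25 yaw 0.1102 F [ 4.8 -4.2  1.9] M [-1.03  -0.863  0.776] w 39.47 [614.16 109.17 219.45] tau6 0.987 j6 1.515
10.45 yaw 0.1306 F [ 3.4 -4.5  1.3] M [-0.972 -0.816  0.409] w 38.93 [614.2  109.22 219.47] tau6 0.266 j6 1.495
10.65 yaw 0.1500 F [ 4.5 -2.8  1.4] M [-0.905 -0.854  0.071] w 39.65 [614.14 109.33 219.45] tau6 -0.089 j6 1.476
10.85 yaw 0.1698 F [ 3.2 -4.   2.8] M [-0.883 -0.87   0.053] w 39.24 [614.15 109.34 219.47] tau6 -0.150 j6 1.456
```

It is seated: Mz saturated near 0.85, with the grip just slipping, and it unloads at yaw ≈ 0.152. The target yaw is therefore about 1.726, and I'll back off to it along the same orbit.

```bash

python3 -m jog '[[0,-0.1,-0.1,0,0,-0.1],[0,-0.3,-0.1,0,0,-0.1],[0,-0.3,-0.1,0,0,-0.1],[0,-0.3,-0.1,0,0,-0.1],[0,-0.3,-0.1,0,0,-0.1]]' >/dev/null ; python3 st.py
python3 -m jog '[[0,-0.3,-0.1,0,0,-0.1],[0,-0.3,-0.1,0,0,-0.1],[0,-0.3,-0.1,0,0,-0.1],[0,-0.3,-0.1,0,0,-0.1],[0,-0.3,-0.1,0,0,-0.1]]' >/dev/null ; python3 st.py
```

```text
11.35 yaw 0.6735 F [ 3.4 -0.5  1.7] M [-0.36  -0.784 -0.055] w 39.20 [613.54 111.29 219.95] tau6 1.262 j6 0.954
11.85 yaw 1.1738 F [2.1 0.1 2.3] M [-0.093 -0.457 -0.074] w 39.15 [611.93 112.73 220.4 ] tau6 1.259 j6 0.456
```

```bash

python3 -m jog '[[0,-0.3,-0.1,0,0,-0.1],[0,-0.3,-0.1,0,0,-0.1],[0,-0.3,-0.1,0,0,-0.1],[0,-0.3,-0.1,0,0,-0.1],[0,-0.3,-0.1,0,0,-0.1],[0,0,0,0,0,0],[0,0,0,0,0,0]]' >/dev/null ; python3 st.py
```

```text
12.55 yaw 1.6674 F [1.9 0.8 4.2] M [ 0.114 -0.599  0.061] w 39.29 [609.75 113.07 220.84] tau6 -0.058 j6 -0.037
```

```bash

python3 -m jog '[[0,-0.1,-0.03,0,0,-0.03],[0,-0.1,-0.03,0,0,-0.028],[0,0,0,0,0,0],[0,0,0,0,0,0],[0,0,0,0,0,0]]' >/dev/null ; python3 st.py
python3 - <<'E'
from h import *
im=bot.capture('wrist');a=cv2.imread('pics/w3.png')[210:370,200:440];b=im[210:370,200:440,::-1]
cv2.imwrite('pics/cmp.png',cv2.resize(np.hstack([a,b]),(780,260),interpolation=2))
E
```

```text
13.05 yaw 1.7271 F [4.  1.7 4.7] M [ 0.322 -1.22   0.033] w 39.44 [609.32 112.9  220.86] tau6 0.048 j6 -0.097
```

View pics/cmp.png

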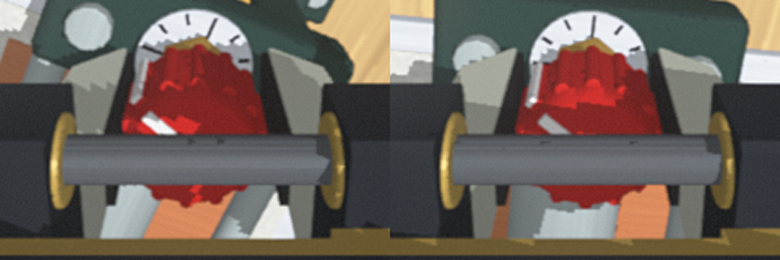

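The index line sits in the same place between the fingers before (left, about (157,124)) and after (right, about (552,124)), so the grip did not noticeably slip. Yaw is 1.727 against the 1.726 target, with the grip held. I'm handing it in.

```bash
python3 -c "
from plant import bot
print(bot.close_job())"
```

```text
the job is handed in; nothing more can be done
None
```

I turned the red screw clockwise about 1.88 rad until it seated, then backed it off a quarter turn (1.57 rad), and the gripper is still holding the knob there; the job is handed in at about 13 s, with nothing else touched.

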